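# Set the tilting stage to 20 degrees on a gauge block

### The arm

A 6-joint arm with a two-finger parallel gripper is mounted at the origin on a cart in front of the work surface, level with it; the furniture and walls round the work are solid. World frame = base frame: x ahead of the robot, y to its left, z up, the work surface at z = 0. Lengths are in m, angles in degrees, forces in N, time in s.
With the tool pointing down it reaches from about 0.4 to 0.825 m from the base axis. Payload 7 kg.
Tool frame: the origin (TCP) lies at the very end of the fingers, on their centre line; the grasp point (between the pads) lies 19 mm behind it; z points along the fingers, y is the line along which they close (so a half turn about z gives the same grasp; the last joint's range is limited). The gripper opens to 88 mm and grips with 3 to 60 N. Pads are 19 mm wide; open, the fingers measure 130 mm over their backs; the gripper's body (78 mm by 193 mm) begins 47 mm behind the grasp point.
Start: joints at [81.595, 20.546, 0.682, 0, -70.136, -16.507], TCP at [0.284, 0.612, 0.227] pointing down, gripper open.
Joint ranges: [-176.03, 176.03], [-82.01, 121.73], [-58.28, 71.71], [-173.87, 95.51], [-174.79, -0.11], [-173.66, 173.66]. Speed limits (degrees/s): [136.94, 136.94, 172.46, 180, 180, 180].

### API

Orientations are given as [roll, pitch, yaw] about the fixed x, y, z axes, in that order (R = Rz(yaw) Ry(pitch) Rx(roll)).
In Python, from plant import ctrl, cams, workorder gives the robot as it stands.
- The arm moves only by the tool play_rows, never from a script. Its argument "motion" is a list of rows, each an object of numbers: "x", "y", "z": the shift along the tool's x, y, z normalised to -1 to 1, where 1 is 0.025 m; "rx", "ry", "rz": the turn, a rotation vector about the tool's x, y, z normalised to -1 to 1, where 1 is 4 degrees. A call has 1 to 20 rows; each row shifts and turns the commanded pose from where the row before left it, along the tool's axes as they then stand; what a row does not reach is not made up. A row lasts 1/8 s, in which the tool goes at most 62.5 mm and 10.7 degrees, less where a joint would pass 70% of its speed; a pose out of reach is approached as far as the arm can. A call with a number of a shift or a turn outside -1 to 1 is refused whole. A call with a gripper value outside its range is refused whole. "fingers" is the opening, from -1 (shut) to 1 (fully open), set as the call begins (left out, the last holds). The fingers move at their own pace and stop on an object; the grip force is fixed at half the most. Time passes only in rows, so rows that do not move let the fingers close. It gives the time, the measured TCP pose, the force, the opening and the grip force at its end, in the units of the state.
- ctrl.get_obs(): the state, without advancing time (a new reading comes with each control period).
- cams.snapshot(name): name is "scene" or "side" or "wrist"; returns the picture (480x640x3 uint8, blue, green, red); there is no depth.
- cams.get_calibration(name): a dict with "vertical_fov" (degrees; the focal length in pixels is half the picture's height over the tangent of half this angle, whatever the lens; pixels are square), "cx", "cy" (the principal point, pixels), "k1" (the pictures are not rectified: a ray, as slopes to the right and down, at radius r is drawn at 1 + k1 r^2 times it, then the intrinsics apply), "position" and "rotation" of the camera in the world. Camera axes: x right, y up, looking along -z (the intrinsics and any distortion apply to the point x, -y, -z); pixel columns grow to the right and rows downward; lengths in m; the calibration is good to about 2 mm. A picture is of the moment at which its call begins: read the wrist's pose just before it. get_calibration takes no time and is no camera call; for the wrist camera it gives the pose at the moment of the call.
- workorder.close_job(): hands the job in; it is judged then, once.
The state is a dict: "clock": time; "joint_pos": joint angles; "qvel": joint speeds; "tau": joint torques, N m; "tool_pos": TCP position; "orientation": TCP orientation; "force": force on the tool from outside, world axes, zero at the start; "moment": the same for the moment, N m; "opening": finger opening in m; "gripper_force": force on a finger pad.
Only numpy, scipy, OpenCV 4.12 (cv2) and the standard library are available. Lean on these libraries where they do the work, as an engineer would, in place of code of your own. Each camera call takes 0.05 s, during which the arm holds its last target. There are 200 camera calls.

### The job

Set the tilting stage to 20 degrees: swing its top plate up by the bar handle until it stays up, stand the gauge block whose height gives that angle upright on the base where the roller will come down, then lower the plate gently by hand, without letting it drop, until the roller rests on the block, and let go. Leave the other two gauge blocks, the beaker and the brown bottle where they are.

Things in the scene. Friction and masses are not known exactly. Their poses are not given: they have to be found in the camera images.
- stage: Fixed aluminium base of the tilting stage, 236 x 110 mm; origin on the worktop under its centre; x runs from the hinge end to the free end, y along the hinge axis, z up. Its upper face is at z = 12 mm, the hinge axis at x = -85 mm, z = 20 mm. On it lies the hinged top plate, 164 x 78 x 8 mm.
- tilt_plate (a joint): tilt of the top plate above level, rad: 0 = lying on the base, 1.48 = fully up at its stop. The plate weighs 0.45 kg. The stiff hinge holds it where it is left only above about 1.15 rad (66 degrees); below that it falls back by its weight (about 4 N at the handle lifts it). It starts between 0 and 0.05.
- handle_mid (a point): middle of the plate's dark round bar handle, 12 mm thick, parallel to the hinge axis, over the plate's free end on two posts (58 mm clear between), centre 43 mm above the plate's upper face. It moves on a circle of 160.5 mm radius about the hinge axis, at 0.363 rad + tilt above level, and may turn in the fingers.
- pad_mid (a point): point on the base's upper face straight under the roller's axis when the tilt is 20 degrees (141 mm from the hinge axis, on the stage's centre line): the block's place. The steel-grey pad round it is flat.
- gauge_short: steel gauge block, 32 x 32 mm square, 38.8 mm high, 0.28 kg, standing upright; origin at the centre of its underside, z up
- gauge_mid: steel gauge block, 32 x 32 mm square, 51.3 mm high, 0.37 kg, standing upright; origin at the centre of its underside, z up
- gauge_tall: steel gauge block, 32 x 32 mm square, 63.4 mm high, 0.46 kg, standing upright; origin at the centre of its underside, z up
- beaker: glass beaker, 51 mm wide, 61 mm high, a bystander; origin under its centre
- amber_bottle: brown bottle with black cap, 45 mm wide, 95 mm high, a bystander; origin under its centre
- roller_mid (a point): middle of the 16 mm steel roller (78 mm long, parallel to the hinge axis) under the plate's free end, 150 mm from the hinge axis; at tilt 0 it lies on the base, so sine of the tilt = height of the block under the roller / 150 mm
There are look-alikes about, which are no part of the job. What is shaped like the gauge_mid but green or turquoise is not meant.

How it is judged (in metres and radians):
On the way, in this order (a step that is already met when the one before it is completed fails the run):
1. the plate is swung up and stays up (value of joint tilt_plate above 0.9 rad and contact force between each of the arm, the fingers and stage below 0.1 N), for 0.2 s.
2. the 51 mm block stands released on the base, under where the roller comes down (contact force between the fingers and gauge_mid below 0.1 N and x of gauge_mid in the frame of pad_mid between -0.015 and 0.015 m and y of gauge_mid in the frame of pad_mid between -0.03 and 0.03 m and z of gauge_mid in the frame of pad_mid below 0.003 m and angle between gauge_mid's own z axis and vertical below 0.05 rad), for 0.2 s.
At the end, for the whole second after the job is handed in: The plate rests, still, at 20 degrees (0.328 to 0.370 rad) on the 51.3 mm block, which stands upright on the base within 15 mm along the stage and 30 mm across it of the place under the roller; the robot has let go (value of joint tilt_plate between 0.328 and 0.37 rad and velocity of joint tilt_plate between -0.05 and 0.05 rad/s and x of gauge_mid in the frame of pad_mid between -0.015 and 0.015 m and y of gauge_mid in the frame of pad_mid between -0.03 and 0.03 m and z of gauge_mid in the frame of pad_mid below 0.003 m and angle between gauge_mid's own z axis and vertical below 0.05 rad and linear speed of gauge_mid below 0.02 m/s); the robot touches nothing.
It fails at once if the plate is dropped (falls faster than 3 rad/s) (velocity of joint tilt_plate below -3 rad/s).
It fails at once if another gauge block is moved by more than 30 mm (distance of any of gauge_short, gauge_tall from where it was at the start of the episode above 0.03 m).
It fails at once if the beaker or the brown bottle is moved by more than 30 mm (distance of any of beaker, amber_bottle from where it was at the start of the episode above 0.03 m).
It also fails if it takes over 58 s, if anything falls off the work surface, if the arm or the gripper's body presses on something with over 40 N, if the wrist force passes 120 N, or if a joint passes its speed limit or range.

## Working session

There is one attempt and no reset: what is moved stays moved. The work goes in short steps, Python scripts to look and compute and a tool call to move; the robot and the scene stay as the last step left them, time stands still between calls to the robot, and variables do not carry over. Pictures are saved under pics/ and viewed, at most 10 in all, crops included, and the job is handed in when it is done.

Besides the shell and the picture viewer there is one more tool, called after "Call:" as name(argument=value, ...) on one line, values as JSON. play_rows: Moves the arm, as the interface text tells. Its arguments: {"type":"object","properties":{"motion":{"type":"array"},"fingers":{"type":"number"}},"required":["motion"]}

```bash
mkdir -p pics; ls; cat > h.py <<'E'
import numpy as np, cv2
from plant import ctrl, cams, workorder
def ray(cal,u,v):
    f=240/np.tan(np.radians(cal["vertical_fov"])/2)
    p=np.array([(u-cal["cx"])/f,(v-cal["cy"])/f]); q=p.copy()
    for _ in range(20): q=p/(1+cal["k1"]*(q@q))
    R=np.array(cal["rotation"]); d=R@np.array([q[0],-q[1],-1]); return np.array(cal["position"]),d
def onz(cal,u,v,z):
    o,d=ray(cal,u,v); return o+d*(z-o[2])/d[2]
def proj(cal,P):
    f=240/np.tan(np.radians(cal["vertical_fov"])/2)
    c=np.array(cal["rotation"]).T@(np.array(P)-np.array(cal["position"])); q=np.array([c[0],-c[1]])/-c[2]
    q=q*(1+cal["k1"]*(q@q)); return q*f+[cal["cx"],cal["cy"]]
def tri(c1,p1,c2,p2):
    o1,d1=ray(c1,*p1);o2,d2=ray(c2,*p2)
    s=np.linalg.lstsq(np.c_[d1,-d2],o2-o1,rcond=None)[0]
    a=o1+s[0]*d1;b=o2+s[1]*d2; return (a+b)/2,np.linalg.norm(a-b)
E
python3 - <<'E'
from h import *
for n in("scene","side"):
    cv2.imwrite(f"pics/{n}0.png",cams.snapshot(n)); print(n,cams.get_calibration(n))
print(ctrl.get_obs())
E
```

```text
pics
scene {'vertical_fov': 43.35000853104915, 'cx': 323.384401433988, 'cy': 245.83358753831632, 'k1': -0.07546971810583755, 'position': array([-0.33395397, -0.85370722,  0.84431578]), 'rotation': array([ 5.72447392e+01, -3.89678185e-02, -4.45117980e+01])}
side {'vertical_fov': 53.398416109801886, 'cx': 313.15987990643487, 'cy': 244.57394754005182, 'k1': -0.10102567294202355, 'position': array([ 0.24744525, -1.2699703 ,  0.59923922]), 'rotation': array([ 68.10474902,  -0.19605212, -11.5526612 ])}
{'clock': 0.1, 'joint_pos': array([ 8.15950544e+01,  2.05889933e+01,  6.41244189e-01, -1.85832543e-02,
       -7.01377430e+01, -1.65071118e+01]), 'qvel': array([-0.0535318 , -0.19887224,  0.04745624,  0.05952207,  0.01390045,
        0.0365361 ]), 'tau': array([-1.73969620e-03, -5.84164524e+01,  2.93752992e+01,  7.01555908e+00,
        1.01694156e-02, -4.29985289e-05]), 'tool_pos': array([0.28416186, 0.61179574, 0.22571184]), 'orientation': array([ 1.79913067e+02, -7.54314069e-03, -2.49183786e+01]), 'force': array([-0.16949541,  0.26719568, -0.51855883]), 'moment': array([-0.03481281, -0.02898923, -0.05191435]), 'gripper_force': 0.0, 'opening': 0.08758135563066584}
```

```bash
sed -i 's/^import numpy.*/&\nfrom scipy.spatial.transform import Rotation as Ro/; s/np.array(cal\["rotation"\])/Ro.from_euler("xyz",cal["rotation"],degrees=True).as_matrix()/' h.py; grep -n Ro h.py
```

```text
2:from scipy.spatial.transform import Rotation as Ro
8:    R=Ro.from_euler("xyz",cal["rotation"],degrees=True).as_matrix(); d=R@np.array([q[0],-q[1],-1]); return np.array(cal["position"]),d
13:    c=Ro.from_euler("xyz",cal["rotation"],degrees=True).as_matrix().T@(np.array(P)-np.array(cal["position"])); q=np.array([c[0],-c[1]])/-c[2]
```

View pics/scene0.png

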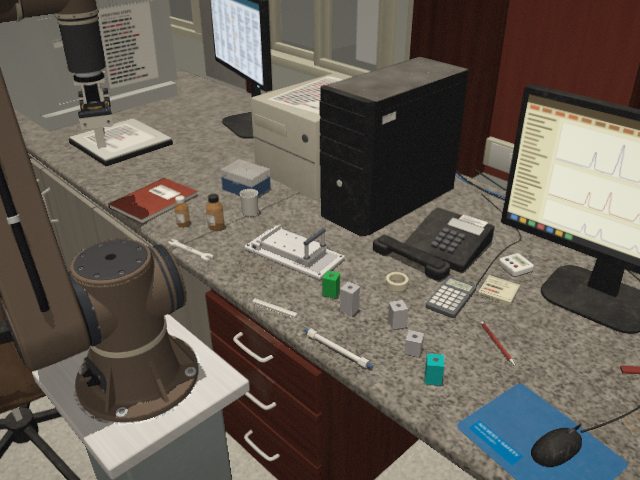

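View pics/side0.png

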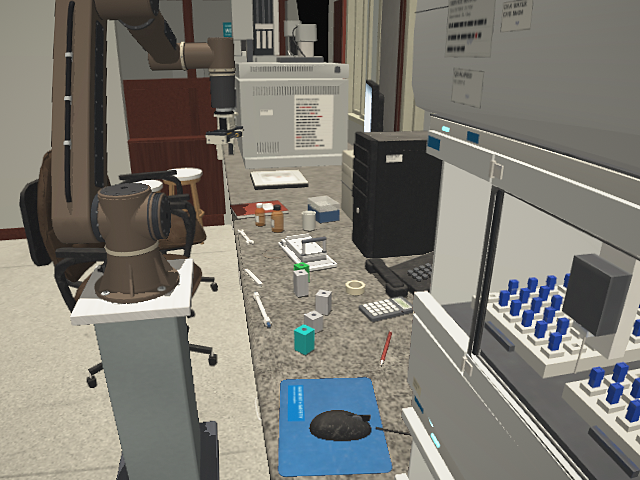

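```bash
python3 - <<'E'
from h import *
im=cv2.imread("pics/scene0.png")[215:390,235:450]
cv2.imwrite("pics/crop1.png",cv2.resize(im,None,fx=3.4,fy=3.4,interpolation=cv2.INTER_CUBIC))
c=cams.get_calibration("scene")
for n,u,v,z in [("tall?",349,285,.063),("mid?",398,303,.0513),("short?",414,335,.0388),("stage left",246,251,.012),("st bottom",328,274,.012),("st right",344,257,.012),("st top",263,229,.012),("tallbase",349,314,0),("midb",398,327,0),("shortb",414,355,0),("beaker",249,214,0),("green",331,296,0),("bottle",215,229,0)]:
    print(n,onz(c,u,v,z).round(3))
E
```

```text
tall? [ 0.447 -0.139  0.063]
mid? [ 0.486 -0.246  0.051]
short? [ 0.442 -0.325  0.039]
stage left [0.418 0.188 0.012]
st bottom [ 0.495 -0.027  0.012]
st right [ 0.574 -0.004  0.012]
st top [0.517 0.24  0.012]
tallbase [ 0.432 -0.155  0.   ]
midb [ 0.475 -0.259  0.   ]
shortb [ 0.431 -0.338 -0.   ]
beaker [0.553 0.347 0.   ]
green [ 0.45  -0.082  0.   ]
bottle [0.436 0.347 0.   ]
```

View pics/crop1.png

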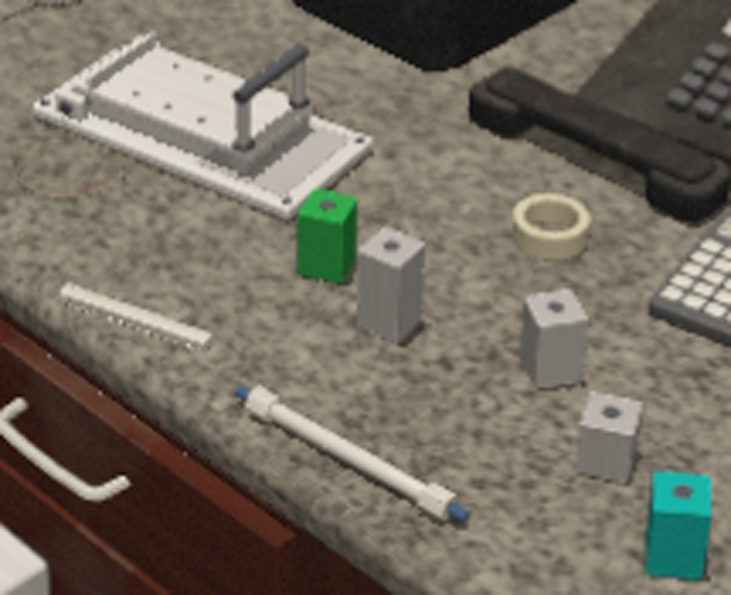

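The crop shows three steel-grey candidates, top holes at full-image pixels: (350,287) tallest, (400,306) middle and (415,336) shortest. The green block at (331,275) and the turquoise one at (435,360) are look-alikes. The grey block at (400,306) fits gauge_mid; I'll check its height numerically. The handle bar runs from (306,243) to (325,229), and the hinge is at the left end.

```bash
python3 - <<'E'
from h import *
c=cams.get_calibration("scene")
P=lambda x,y:(235+x/3.4-.35,215+y/3.4-.35)
f={k:onz(c,*P(*p),.012)[:2] for k,p in dict(hl=(36,108),fb=(291,213),fr=(371,146),hr=(152,36)).items()}
for k in f: print(k,f[k].round(4))
ex=(f['fb']-f['hl']+f['fr']-f['hr']); print("yaw",np.degrees(np.arctan2(ex[1],ex[0])),[np.linalg.norm(f[a]-f[b]).round(4) for a,b in(('fb','hl'),('fr','hr'),('fb','fr'),('hl','hr'))],"cen",sum(f.values())/4)
for n,p in dict(barl=(240,97),barr=(302,50)).items(): print(n,onz(c,*P(*p),.077).round(4))
# heights from vertical front edge: top & base pixel
def ht(t,b):
    B=onz(c,*P(*b),0); o,d=ray(c,*P(*t)); s=((B-o)[:2]@d[:2])/(d[:2]@d[:2]); return (o+s*d)[2].round(4)
for n,t,b in [("tall",(394,268),(396,343)),("A",(535,330),(540,387)),("B",(632,405),(627,481))]: print(n,ht(t,b))
for n,p,z in [("tall",(392,245),.0634),("mid",(561,309),.0513),("short",(612,411),.0388),("green",(329,204),.0513)]: print(n,onz(c,*P(*p),z).round(4))
print("tower",onz(c,*P(430,70),0).round(3))
E
```

```text
hl [0.4294 0.2059]
fb [ 0.472  -0.0241]
fr [ 0.5717 -0.0052]
hr [0.5607 0.2245]
yaw -83.34094178256079 [np.float64(0.2339), np.float64(0.2299), np.float64(0.1015), np.float64(0.1325)] cen [0.50846492 0.10027112]
barl [0.4801 0.0348 0.077 ]
barr [0.5551 0.0496 0.077 ]
tall 0.0606
A 0.0452
B 0.059
tall [ 0.4438 -0.1453  0.0634]
mid [ 0.4823 -0.2535  0.0513]
short [ 0.4416 -0.3271  0.0388]
green [ 0.4591 -0.0736  0.0513]
tower [0.695 0.049 0.   ]
```

Call:
play_rows(motion=[{"x":0.9,"y":0.93,"z":-0.25},{"x":0.9,"y":0.93,"z":-0.25},{"x":0.9,"y":0.93,"z":-0.25},{"x":0.9,"y":0.93,"z":-0.25},{"x":0.9,"y":0.93,"z":-0.25},{"x":0.9,"y":0.93,"z":-0.25},{"x":0.9,"y":0.93,"z":-0.25},{"x":0.9,"y":0.93,"z":-0.25},{"x":0.9,"y":0.93,"z":-0.25},{"x":0.9,"y":0.93,"z":-0.25},{"x":0.9,"y":0.93,"z":-0.25},{"x":0.9,"y":0.93,"z":-0.25},{"x":0.9,"y":0.93,"z":-0.25},{"x":0.9,"y":0.93,"z":-0.25},{"x":0.9,"y":0.93,"z":-0.25},{"x":0.9,"y":0.93,"z":-0.25},{"x":0.9,"y":0.93,"z":-0.25},{"x":0.9,"y":0.93,"z":-0.25},{"x":0.9,"y":0.93,"z":-0.25},{"x":0.9,"y":0.93,"z":-0.25}])

```text
$.motion[0]: bad value
```

Call:
play_rows(motion=[{"rz":-1},{"rz":-1},{"rz":-1},{"rz":-1},{"rz":-1},{"rz":-1},{"rz":-1},{"rz":-1},{"rz":-0.9},{}], fingers=0.0)

```text
$.motion[0]: bad value
```

```bash
python3 - <<'E'
from h import *
c=cams.get_calibration("wrist"); cv2.imwrite("pics/w1.png",cams.snapshot("wrist")); print(c)
o=ctrl.get_obs(); print({k:np.round(o[k],3) for k in("clock","joint_pos","tool_pos","orientation","opening","force")})
import json; json.dump({k:np.array(v).tolist() for k,v in c.items()},open("w1.json","w"))
for P in [(.5127,.0365,.077),(.4823,-.2535,.0513),(.5006,.1004,.012)]: print(proj(c,P).round(0))
E
```

```text
{'vertical_fov': 70.46505478802375, 'cx': 323.44231910219634, 'cy': 239.9144240906527, 'k1': -0.041582061630414745, 'position': array([0.35215328, 0.58123902, 0.38368929]), 'rotation': array([-1.60207016e+01, -8.51028354e-02, -1.14890316e+02])}
{'clock': np.float64(0.15), 'joint_pos': array([ 8.1595e+01,  2.0582e+01,  6.4600e-01, -1.3000e-02, -7.0136e+01,
       -1.6509e+01]), 'tool_pos': array([0.284, 0.612, 0.226]), 'orientation': array([ 1.79928e+02, -9.00000e-03, -2.49180e+01]), 'opening': np.float64(0.088), 'force': array([-0.333, -0.199, -0.189])}
[ 754. -210.]
[450. 142.]
[ 711. -203.]
```

View pics/w1.png

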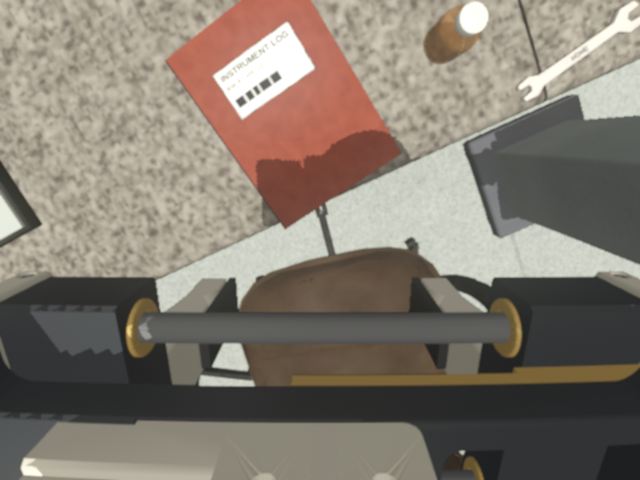

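The wrist view shows the red log book and the edge of the worktop, and the camera looks along tool +x. The refused rows were missing numbers, so I'll give all six.

Call:
play_rows(motion=[{"x":0.8,"y":1,"z":-0.25,"rx":0,"ry":0,"rz":0},{"x":0.8,"y":1,"z":-0.25,"rx":0,"ry":0,"rz":0},{"x":0.8,"y":1,"z":-0.25,"rx":0,"ry":0,"rz":0},{"x":0.8,"y":1,"z":-0.25,"rx":0,"ry":0,"rz":0},{"x":0.8,"y":1,"z":-0.25,"rx":0,"ry":0,"rz":0},{"x":0.8,"y":1,"z":-0.25,"rx":0,"ry":0,"rz":0},{"x":0.8,"y":1,"z":-0.25,"rx":0,"ry":0,"rz":0},{"x":0.8,"y":1,"z":-0.25,"rx":0,"ry":0,"rz":0},{"x":0.8,"y":1,"z":-0.25,"rx":0,"ry":0,"rz":0},{"x":0.8,"y":1,"z":-0.25,"rx":0,"ry":0,"rz":0},{"x":0.8,"y":1,"z":-0.25,"rx":0,"ry":0,"rz":0},{"x":0.8,"y":1,"z":-0.25,"rx":0,"ry":0,"rz":0},{"x":0.8,"y":1,"z":-0.25,"rx":0,"ry":0,"rz":0},{"x":0.8,"y":1,"z":-0.25,"rx":0,"ry":0,"rz":0},{"x":0.8,"y":1,"z":-0.25,"rx":0,"ry":0,"rz":0},{"x":0.8,"y":1,"z":-0.25,"rx":0,"ry":0,"rz":0},{"x":0.8,"y":1,"z":-0.25,"rx":0,"ry":0,"rz":0},{"x":0.8,"y":1,"z":-0.25,"rx":0,"ry":0,"rz":0},{"x":0.8,"y":1,"z":-0.25,"rx":0,"ry":0,"rz":0},{"x":0.8,"y":1,"z":-0.25,"rx":0,"ry":0,"rz":0}])

```text
clock: 2.65
tool_pos: [0.4362, -0.0113, 0.3519]
orientation: [-180.0, -0.0, -24.9]
force: [0.1, 0.4, -0.3]
opening: 0.0877
gripper_force: 0.0
```

Call:
play_rows(motion=[{"x":0,"y":0,"z":0,"rx":0,"ry":0,"rz":-1},{"x":0,"y":0,"z":0,"rx":0,"ry":0,"rz":-1},{"x":0,"y":0,"z":0,"rx":0,"ry":0,"rz":-1},{"x":0,"y":0,"z":0,"rx":0,"ry":0,"rz":-1},{"x":0,"y":0,"z":0,"rx":0,"ry":0,"rz":-1},{"x":0,"y":0,"z":0,"rx":0,"ry":0,"rz":-1},{"x":0,"y":0,"z":0,"rx":0,"ry":0,"rz":-1},{"x":0,"y":0,"z":0,"rx":0,"ry":0,"rz":-1},{"x":0,"y":0,"z":0,"rx":0,"ry":0,"rz":-0.9},{"x":0,"y":0,"z":0,"rx":0,"ry":0,"rz":0}], fingers=0.0)

```text
clock: 3.9
tool_pos: [0.4362, -0.0102, 0.3516]
orientation: [-180.0, 0.0, 10.7]
force: [-0.7, -0.2, -0.7]
opening: 0.0438
gripper_force: 0.0
```

```bash
python3 - <<'E'
from h import *
c=cams.get_calibration("wrist"); cv2.imwrite("pics/w2.png",cams.snapshot("wrist"))
o=ctrl.get_obs(); print({k:np.round(o[k],3) for k in("clock","joint_pos","tool_pos","orientation","opening","force")})
import json; json.dump({k:np.array(v).tolist() for k,v in c.items()},open("w2.json","w"))
for P in [(.5127,.0365,.077),(.4823,-.2535,.0513),(.5006,.1004,.012)]: print(proj(c,P).round(0))
E
```

```text
{'clock': np.float64(3.95), 'joint_pos': array([ 2.4747e+01, -6.3720e+00, -1.4688e+01, -3.0000e-03, -8.1684e+01,
        7.5856e+01]), 'tool_pos': array([ 0.436, -0.01 ,  0.352]), 'orientation': array([-1.79998e+02,  2.00000e-03,  1.06020e+01]), 'opening': np.float64(0.044), 'force': array([ 0.385, -0.704,  0.068])}
[298. 135.]
[504. 200.]
[255. 136.]
```

View pics/w2.png

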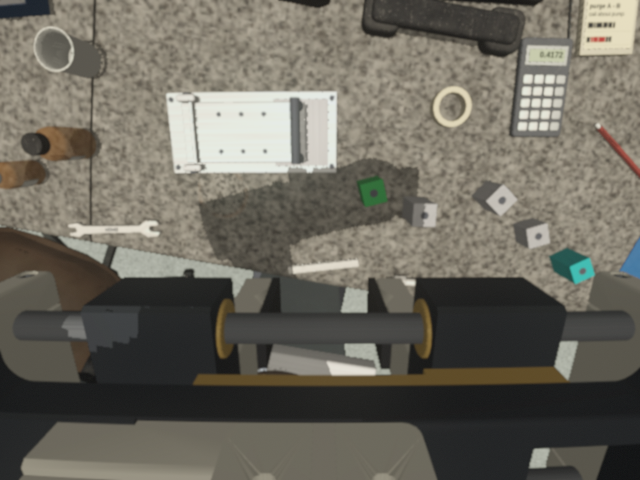

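The wrist view shows the stage at (167–337, 92–173) and its bar at x≈296, y 97–163. The blocks are tall at (424,214), mid at (501,199) and short at (537,235), with green at (373,192) and turquoise at (575,266). I'll enlarge it to confirm and measure.

```bash
python3 - <<'E'
from h import *
import json
im=cv2.imread("pics/w2.png"); c=json.load(open("w2.json"))
a=cv2.resize(im[85:180,160:345],None,fx=4.3,fy=4.3,interpolation=cv2.INTER_CUBIC)[:300*2,:800]
b=cv2.resize(im[172:257,405:590],None,fx=4.3,fy=4.3,interpolation=cv2.INTER_CUBIC)[:,:800]
v=np.zeros((600,800,3),np.uint8); A=cv2.resize(im[87:178,285:342],None,fx=6,fy=6,interpolation=cv2.INTER_CUBIC); B=cv2.resize(im[172:262,480:556],None,fx=6,fy=6,interpolation=cv2.INTER_CUBIC)
v[:A.shape[0],:A.shape[1]]=A; v[:B.shape[0],344:344+B.shape[1]]=B
cv2.imwrite("pics/crop2.png",v)
g=cv2.cvtColor(im,cv2.COLOR_BGR2GRAY)
bar=(g[92:172,285:303]<105).astype(np.uint8); ys,xs=np.nonzero(bar); print("bar",xs.mean()+285,ys.mean()+92,xs.min()+285,xs.max()+285,ys.min()+92,ys.max()+92)
m=np.array([xs.mean()+285,ys.mean()+92])
w=(g[85:182,160:345]>185).astype(np.uint8); w=cv2.morphologyEx(w,cv2.MORPH_CLOSE,np.ones((9,9)))
k=max(cv2.findContours(w,0,2)[0],key=cv2.contourArea)
q=cv2.approxPolyDP(k,6,True)[:,0]+[160,85]; print("quad",q.tolist())
for p in q: print(onz(c,*p,.012).round(4))
print("bar@.077",onz(c,*m,.077).round(4))
for y in(100,158): print(onz(c,m[0],y,.077).round(4))
E
```

```text
bar 298.48979591836735 132.5 297 302 99 162
quad [[336, 92], [167, 93], [174, 170], [335, 166]]
[ 5.787e-01 -1.000e-04  1.200e-02]
[0.5361 0.2284 0.012 ]
[0.4328 0.2107 0.012 ]
[ 0.4809 -0.018   0.012 ]
bar@.077 [0.5159 0.0364 0.077 ]
[0.5526 0.0427 0.077 ]
[0.4859 0.0313 0.077 ]
```

View pics/crop2.png

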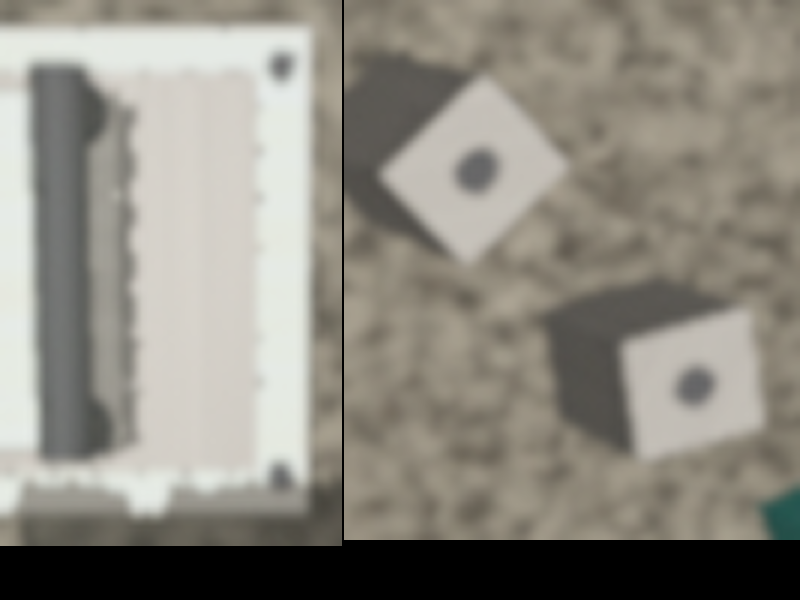

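The crop confirms the pick. The grey block with top centre (501.8,200) is the candidate gauge_mid, turned about 45°. The bar is centred at (295.1,130.7).

```bash
python3 - <<'E'
from h import *
import json
c=json.load(open("w2.json")); s=cams.get_calibration("scene")
Q=lambda x,y:(480+(x-344)/6-.4,172+y/6-.4)
for n,z,C in [("mid",.0513,[(485,75),(568,163),(467,264),(379,172)]),("short",.0388,[(620,345),(748,310),(765,425),(640,458)])]:
    X=np.array([onz(c,*Q(*p),z) for p in C]); d=np.diff(np.r_[X,X[:1]],axis=0)
    print(n,X.mean(0).round(4),"sides",np.linalg.norm(d,axis=1).round(4),"angs",np.degrees(np.arctan2(d[:,1],d[:,0])).round(1))
for n,p,q in [("mid",(475,170),(561,309)),("short",(695,386),(612,411))]:
    P,e=tri(c,Q(*p),s,(235+q[0]/3.4-.35,215+q[1]/3.4-.35)); print(n,"hole tri",P.round(4),e.round(4))
R=lambda x,y:(285+x/6-.4,87+y/6-.4)
for n,p in [("top",(57,66)),("bot",(64,458)),("mid",(60.5,262))]: print("bar",n,onz(c,*R(*p),.077).round(4))
P,e=tri(c,R(60.5,262),s,(235+271/3.4-.35,215+73.5/3.4-.35)); print("bar tri",P.round(4),e)
for n,p in [("fr",(312,28)),("fb",(308,480)),("holeT",(281,66)),("holeB",(281,475))]: print(n,onz(c,*R(*p),.012).round(4))
E
```

```text
mid [ 0.482  -0.2495  0.0513] sides [0.0299 0.0312 0.0318 0.031 ] angs [-121.1  150.    58.5  -33.5]
short [ 0.4411 -0.3273  0.0388] sides [0.0317 0.0305 0.0314 0.0302] angs [ -63.3 -150.9  116.3   29.7]
mid hole tri [ 0.4827 -0.2517  0.0495] 0.0027
short hole tri [ 0.4411 -0.3274  0.0393] 0.0001
bar top [0.5543 0.0483 0.077 ]
bar bot [0.4792 0.0343 0.077 ]
bar mid [0.5176 0.0414 0.077 ]
bar tri [0.5173 0.0418 0.0769] 0.0009153528696210649
fr [ 0.5798 -0.0007  0.012 ]
fb [ 0.4803 -0.0195  0.012 ]
holeT [0.5705 0.0047 0.012 ]
holeB [ 0.4803 -0.0129  0.012 ]
```

Call:
play_rows(motion=[{"x":0.6,"y":-0.24,"z":0.98,"rx":0,"ry":0,"rz":0},{"x":0.6,"y":-0.24,"z":0.98,"rx":0,"ry":0,"rz":0},{"x":0.6,"y":-0.24,"z":0.98,"rx":0,"ry":0,"rz":0},{"x":0.6,"y":-0.24,"z":0.98,"rx":0,"ry":0,"rz":0},{"x":0.6,"y":-0.24,"z":0.98,"rx":0,"ry":0,"rz":0},{"x":0.6,"y":-0.24,"z":0.98,"rx":0,"ry":0,"rz":0},{"x":0,"y":0,"z":0.98,"rx":0,"ry":0,"rz":0},{"x":0,"y":0,"z":0.98,"rx":0,"ry":0,"rz":0},{"x":0,"y":0,"z":0.98,"rx":0,"ry":0,"rz":0},{"x":0,"y":0,"z":0.98,"rx":0,"ry":0,"rz":0},{"x":0,"y":0,"z":0.98,"rx":0,"ry":0,"rz":0},{"x":0,"y":0,"z":0.98,"rx":0,"ry":0,"rz":0},{"x":0,"y":0,"z":0,"rx":0,"ry":0,"rz":0}])

```text
clock: 5.58
tool_pos: [0.517, 0.0416, 0.0561]
orientation: [179.9, 0.2, 10.6]
force: [0.1, -0.1, 1.3]
opening: 0.0442
gripper_force: 0.0
```

Call:
play_rows(motion=[{"x":0,"y":0,"z":0,"rx":0,"ry":0,"rz":0},{"x":0,"y":0,"z":0,"rx":0,"ry":0,"rz":0},{"x":0,"y":0,"z":0,"rx":0,"ry":0,"rz":0},{"x":0,"y":0,"z":0,"rx":0,"ry":0,"rz":0},{"x":0,"y":0,"z":0,"rx":0,"ry":0,"rz":0}], fingers=-1)

```text
clock: 6.2
tool_pos: [0.5188, 0.0411, 0.0582]
orientation: [179.9, -0.0, 10.7]
force: [3.4, -9.9, 1.8]
opening: 0.0108
gripper_force: 30.0
```

```bash
python3 - <<'E'
import numpy as np
p=.363+np.linspace(0,1.36,21)
print([(round(a,2),round(b,2)) for a,b in zip(6.42*np.diff(np.cos(p)),-6.42*np.diff(np.sin(p)))])
E
```

```text
[(np.float64(-0.17), np.float64(-0.4)), (np.float64(-0.2), np.float64(-0.39)), (np.float64(-0.22), np.float64(-0.38)), (np.float64(-0.25), np.float64(-0.36)), (np.float64(-0.27), np.float64(-0.34)), (np.float64(-0.29), np.float64(-0.32)), (np.float64(-0.31), np.float64(-0.3)), (np.float64(-0.33), np.float64(-0.28)), (np.float64(-0.35), np.float64(-0.26)), (np.float64(-0.37), np.float64(-0.23)), (np.float64(-0.38), np.float64(-0.21)), (np.float64(-0.4), np.float64(-0.18)), (np.float64(-0.41), np.float64(-0.15)), (np.float64(-0.42), np.float64(-0.12)), (np.float64(-0.43), np.float64(-0.1)), (np.float64(-0.43), np.float64(-0.07)), (np.float64(-0.43), np.float64(-0.04)), (np.float64(-0.44), np.float64(-0.01)), (np.float64(-0.44), np.float64(0.02)), (np.float64(-0.43), np.float64(0.05))]
```

Call:
play_rows(motion=[{"x":0,"y":-0.17,"z":-0.4,"rx":0,"ry":0,"rz":0},{"x":0,"y":-0.2,"z":-0.39,"rx":0,"ry":0,"rz":0},{"x":0,"y":-0.22,"z":-0.38,"rx":0,"ry":0,"rz":0},{"x":0,"y":-0.25,"z":-0.36,"rx":0,"ry":0,"rz":0},{"x":0,"y":-0.27,"z":-0.34,"rx":0,"ry":0,"rz":0},{"x":0,"y":-0.29,"z":-0.32,"rx":0,"ry":0,"rz":0},{"x":0,"y":-0.31,"z":-0.3,"rx":0,"ry":0,"rz":0},{"x":0,"y":-0.33,"z":-0.28,"rx":0,"ry":0,"rz":0},{"x":0,"y":-0.35,"z":-0.26,"rx":0,"ry":0,"rz":0},{"x":0,"y":-0.37,"z":-0.23,"rx":0,"ry":0,"rz":0}])

```text
clock: 7.45
tool_pos: [0.5063, 0.1077, 0.1414]
orientation: [179.8, -0.1, 10.7]
force: [1.1, -11.5, 10.9]
opening: 0.0111
gripper_force: 30.0
```

Call:
play_rows(motion=[{"x":0,"y":-0.38,"z":-0.21,"rx":0,"ry":0,"rz":0},{"x":0,"y":-0.4,"z":-0.18,"rx":0,"ry":0,"rz":0},{"x":0,"y":-0.41,"z":-0.15,"rx":0,"ry":0,"rz":0},{"x":0,"y":-0.42,"z":-0.12,"rx":0,"ry":0,"rz":0},{"x":0,"y":-0.43,"z":-0.1,"rx":0,"ry":0,"rz":0},{"x":0,"y":-0.43,"z":-0.07,"rx":0,"ry":0,"rz":0},{"x":0,"y":-0.43,"z":-0.04,"rx":0,"ry":0,"rz":0},{"x":0,"y":-0.44,"z":-0.01,"rx":0,"ry":0,"rz":0},{"x":0,"y":-0.44,"z":0.02,"rx":0,"ry":0,"rz":0},{"x":0,"y":-0.43,"z":0.05,"rx":0,"ry":0,"rz":0},{"x":0,"y":0,"z":0,"rx":0,"ry":0,"rz":0}])

```text
clock: 8.82
tool_pos: [0.486, 0.2148, 0.1592]
orientation: [-180.0, -0.0, 10.7]
force: [1.5, -0.5, 3.0]
opening: 0.0113
gripper_force: 30.0
```

Call:
play_rows(motion=[{"x":0,"y":0,"z":0,"rx":0,"ry":0,"rz":0},{"x":0,"y":0,"z":0,"rx":0,"ry":0,"rz":0},{"x":0,"y":0,"z":0,"rx":0,"ry":0,"rz":0}], fingers=-0.5)

```text
clock: 9.2
tool_pos: [0.4856, 0.2132, 0.159]
orientation: [180.0, 0.0, 10.7]
force: [0.5, -0.6, 0.8]
opening: 0.0214
gripper_force: 0.0
```

Call:
play_rows(motion=[{"x":0,"y":0,"z":-0.6,"rx":0,"ry":0,"rz":0},{"x":0,"y":0,"z":-0.8,"rx":0,"ry":0,"rz":0},{"x":0,"y":0,"z":-1,"rx":0,"ry":0,"rz":0},{"x":0,"y":0,"z":-1,"rx":0,"ry":0,"rz":0},{"x":0,"y":0,"z":0,"rx":0,"ry":0,"rz":0}])

```text
clock: 9.82
tool_pos: [0.4871, 0.2141, 0.2475]
orientation: [-179.9, -0.3, 10.7]
force: [-0.2, -0.7, 0.4]
opening: 0.0221
gripper_force: 0.0
```

```bash
python3 - <<'E'
from h import *
im=cams.snapshot("scene"); o=ctrl.get_obs(); cv2.imwrite("pics/s3.png",cv2.resize(im[130:390,200:480],None,fx=2.3,fy=2.3,interpolation=cv2.INTER_CUBIC))
print({k:np.round(o[k],3) for k in("clock","joint_pos","tool_pos","orientation","opening","force")})
E
```

```text
{'clock': np.float64(9.875), 'joint_pos': array([ 4.4893e+01,  6.1310e+00, -1.5776e+01,  1.0000e-03, -6.7937e+01,
        5.5787e+01]), 'tool_pos': array([0.486, 0.214, 0.246]), 'orientation': array([-1.79913e+02, -1.30000e-01,  1.06810e+01]), 'opening': np.float64(0.022), 'force': array([ 0.616, -0.063, -0.849])}
```

View pics/s3.png

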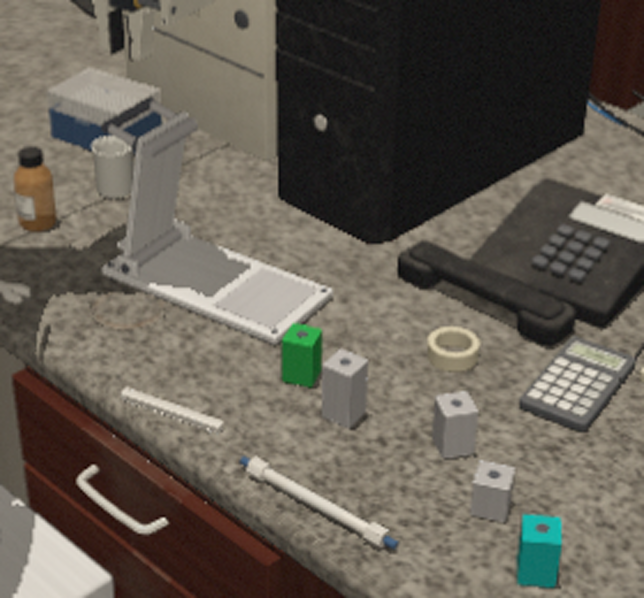

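The plate is up at about 1.37 rad, with the free fingers clear of it, and nothing else has moved. The pad is clear at crop (270,295). Next is the mid block.

Call:
play_rows(motion=[{"x":-0.19,"y":0.96,"z":0,"rx":0,"ry":0,"rz":0},{"x":-0.19,"y":0.96,"z":0,"rx":0,"ry":0,"rz":0},{"x":-0.19,"y":0.96,"z":0,"rx":0,"ry":0,"rz":0},{"x":-0.19,"y":0.96,"z":0,"rx":0,"ry":0,"rz":0},{"x":-0.19,"y":0.96,"z":0,"rx":0,"ry":0,"rz":0},{"x":-0.19,"y":0.96,"z":0,"rx":0,"ry":0,"rz":0},{"x":-0.19,"y":0.96,"z":0,"rx":0,"ry":0,"rz":0},{"x":-0.19,"y":0.96,"z":0,"rx":0,"ry":0,"rz":0},{"x":-0.19,"y":0.96,"z":0,"rx":0,"ry":0,"rz":0},{"x":-0.19,"y":0.96,"z":0,"rx":0,"ry":0,"rz":0},{"x":-0.19,"y":0.96,"z":0,"rx":0,"ry":0,"rz":0},{"x":-0.19,"y":0.96,"z":0,"rx":0,"ry":0,"rz":0},{"x":-0.19,"y":0.96,"z":0,"rx":0,"ry":0,"rz":0},{"x":-0.19,"y":0.96,"z":0,"rx":0,"ry":0,"rz":0},{"x":-0.19,"y":0.96,"z":0,"rx":0,"ry":0,"rz":0},{"x":-0.19,"y":0.96,"z":0,"rx":0,"ry":0,"rz":0},{"x":-0.19,"y":0.96,"z":0,"rx":0,"ry":0,"rz":0},{"x":-0.19,"y":0.96,"z":0,"rx":0,"ry":0,"rz":0},{"x":-0.19,"y":0.96,"z":0,"rx":0,"ry":0,"rz":0}], fingers=0.14)

```text
clock: 12.25
tool_pos: [0.4805, -0.2527, 0.2437]
orientation: [-180.0, 0.1, 10.7]
force: [0.8, 0.3, -0.0]
opening: 0.05
gripper_force: 0.0
```

Call:
play_rows(motion=[{"x":0,"y":0,"z":0.5,"rx":0,"ry":0,"rz":0.96},{"x":0,"y":0,"z":0.5,"rx":0,"ry":0,"rz":0.96},{"x":0,"y":0,"z":0.5,"rx":0,"ry":0,"rz":0.96},{"x":0,"y":0,"z":0.5,"rx":0,"ry":0,"rz":0.96},{"x":0,"y":0,"z":0.5,"rx":0,"ry":0,"rz":0.96},{"x":0,"y":0,"z":0.5,"rx":0,"ry":0,"rz":0.96},{"x":0,"y":0,"z":0.5,"rx":0,"ry":0,"rz":0.96},{"x":0,"y":0,"z":0.5,"rx":0,"ry":0,"rz":0.96},{"x":0,"y":0,"z":0.5,"rx":0,"ry":0,"rz":0.96},{"x":0,"y":0,"z":0.5,"rx":0,"ry":0,"rz":0.96},{"x":0,"y":0,"z":0.5,"rx":0,"ry":0,"rz":0.96},{"x":0,"y":0,"z":0,"rx":0,"ry":0,"rz":0}])

```text
clock: 13.75
tool_pos: [0.48, -0.2516, 0.1056]
orientation: [179.9, 0.2, -31.6]
force: [-0.6, 0.1, 0.3]
opening: 0.0498
gripper_force: 0.0
```

Call:
play_rows(motion=[{"x":0.07,"y":0,"z":0.7,"rx":0,"ry":0,"rz":0},{"x":0,"y":0,"z":0.7,"rx":0,"ry":0,"rz":0},{"x":0,"y":0,"z":0.7,"rx":0,"ry":0,"rz":0},{"x":0,"y":0,"z":0.7,"rx":0,"ry":0,"rz":0},{"x":0,"y":0,"z":0.7,"rx":0,"ry":0,"rz":0},{"x":0,"y":0,"z":0,"rx":0,"ry":0,"rz":0}])

```text
clock: 14.5
tool_pos: [0.4821, -0.2524, 0.0186]
orientation: [179.9, 0.1, -31.5]
force: [0.3, -0.3, -0.6]
opening: 0.0502
gripper_force: 0.0
```

Call:
play_rows(motion=[{"x":0,"y":0,"z":0,"rx":0,"ry":0,"rz":0},{"x":0,"y":0,"z":0,"rx":0,"ry":0,"rz":0},{"x":0,"y":0,"z":0,"rx":0,"ry":0,"rz":0},{"x":0,"y":0,"z":0,"rx":0,"ry":0,"rz":0}], fingers=-1)

```text
clock: 15.0
tool_pos: [0.4838, -0.2524, 0.0202]
orientation: [-180.0, -0.1, -31.5]
force: [-1.6, -1.0, 6.5]
opening: 0.0317
gripper_force: 30.0
```

Call:
play_rows(motion=[{"x":0,"y":0,"z":-0.8,"rx":0,"ry":0,"rz":0},{"x":0,"y":0,"z":-1,"rx":0,"ry":0,"rz":0},{"x":0,"y":0,"z":-1,"rx":0,"ry":0,"rz":1},{"x":0,"y":0,"z":-1,"rx":0,"ry":0,"rz":1},{"x":0,"y":0,"z":-1,"rx":0,"ry":0,"rz":1},{"x":0,"y":0,"z":0,"rx":0,"ry":0,"rz":1},{"x":0,"y":0,"z":0,"rx":0,"ry":0,"rz":1},{"x":0,"y":0,"z":0,"rx":0,"ry":0,"rz":1},{"x":0,"y":0,"z":0,"rx":0,"ry":0,"rz":1},{"x":0,"y":0,"z":0,"rx":0,"ry":0,"rz":1},{"x":0,"y":0,"z":0,"rx":0,"ry":0,"rz":1},{"x":0,"y":0,"z":0,"rx":0,"ry":0,"rz":1},{"x":0,"y":0,"z":0,"rx":0,"ry":0,"rz":1},{"x":0,"y":0,"z":0,"rx":0,"ry":0,"rz":1}])

```text
clock: 16.75
tool_pos: [0.4827, -0.2519, 0.1388]
orientation: [179.9, 0.0, -79.7]
force: [-0.7, -0.3, -2.2]
opening: 0.0317
gripper_force: 30.0
```

Call:
play_rows(motion=[{"x":-0.96,"y":-0.29,"z":0,"rx":0,"ry":0,"rz":0},{"x":-0.96,"y":-0.29,"z":0,"rx":0,"ry":0,"rz":0},{"x":-0.96,"y":-0.29,"z":0,"rx":0,"ry":0,"rz":0},{"x":-0.96,"y":-0.29,"z":0,"rx":0,"ry":0,"rz":0},{"x":-0.96,"y":-0.29,"z":0,"rx":0,"ry":0,"rz":0},{"x":-0.96,"y":-0.29,"z":0,"rx":0,"ry":0,"rz":0},{"x":-0.96,"y":-0.29,"z":0,"rx":0,"ry":0,"rz":0},{"x":-0.96,"y":-0.29,"z":0,"rx":0,"ry":0,"rz":0},{"x":-0.96,"y":-0.29,"z":0,"rx":0,"ry":0,"rz":0},{"x":-0.96,"y":-0.29,"z":0,"rx":0,"ry":0,"rz":0},{"x":-0.96,"y":-0.29,"z":0,"rx":0,"ry":0,"rz":0},{"x":-0.96,"y":-0.29,"z":0,"rx":0,"ry":0,"rz":0},{"x":0,"y":0,"z":0,"rx":0,"ry":0,"rz":0}])

```text
clock: 18.38
tool_pos: [0.5164, 0.048, 0.1389]
orientation: [180.0, 0.0, -79.5]
force: [-0.7, 0.0, -3.4]
opening: 0.0318
gripper_force: 30.0
```

```bash
python3 - <<'E'
from h import *
c=cams.get_calibration("scene"); im=cams.snapshot("scene"); o=ctrl.get_obs()
print({k:np.round(o[k],4) for k in("clock","joint_pos","tool_pos","orientation","opening","force")})
print("pad px",proj(c,(.5163,.0493,.012)).round(1))
cv2.imwrite("pics/s4.png",cv2.resize(im[180:300,230:380],None,fx=5,fy=5,interpolation=cv2.INTER_CUBIC))
E
```

```text
{'clock': np.float64(18.425), 'joint_pos': array([ 2.69291e+01,  1.03200e+01, -2.58630e+01, -2.78000e-02,
       -5.38757e+01, -1.63955e+01]), 'tool_pos': array([0.5161, 0.0472, 0.1389]), 'orientation': array([ 1.799374e+02,  5.000000e-03, -7.948280e+01]), 'opening': np.float64(0.0317), 'force': array([-0.3723, -0.0373, -2.3119])}
pad px [312.3 257.6]
```

View pics/s4.png

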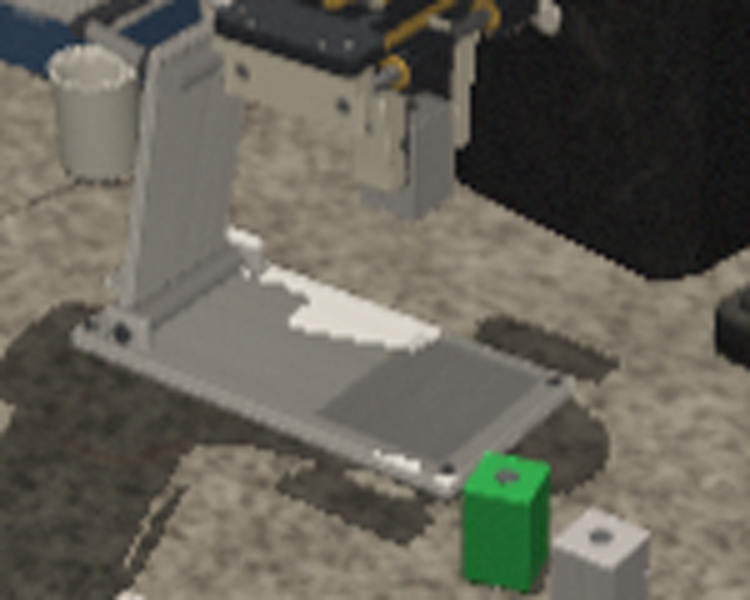

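The block hangs over the base with its underside at crop (410,215), and the plate is still up. The pad point projects to crop (411,388), on the grey pad and about 61 mm from the free end (62 expected). Lowering.

Call:
play_rows(motion=[{"x":-0.05,"y":0,"z":0.8,"rx":0,"ry":0,"rz":0},{"x":0,"y":0,"z":0.8,"rx":0,"ry":0,"rz":0},{"x":0,"y":0,"z":0.8,"rx":0,"ry":0,"rz":0},{"x":0,"y":0,"z":0.8,"rx":0,"ry":0,"rz":0},{"x":0,"y":0,"z":0.5,"rx":0,"ry":0,"rz":0},{"x":0,"y":0,"z":0.3,"rx":0,"ry":0,"rz":0},{"x":0,"y":0,"z":0.2,"rx":0,"ry":0,"rz":0},{"x":0,"y":0,"z":0,"rx":0,"ry":0,"rz":0}])

```text
clock: 19.42
tool_pos: [0.5165, 0.048, 0.0343]
orientation: [-180.0, -0.0, -79.6]
force: [-0.2, 0.5, -2.1]
opening: 0.0319
gripper_force: 30.0
```

Call:
play_rows(motion=[{"x":0,"y":0,"z":0.06,"rx":0,"ry":0,"rz":0},{"x":0,"y":0,"z":0.06,"rx":0,"ry":0,"rz":0},{"x":0,"y":0,"z":0,"rx":0,"ry":0,"rz":0}])

```text
clock: 19.8
tool_pos: [0.5168, 0.0482, 0.0321]
orientation: [-179.9, 0.0, -79.5]
force: [-2.6, -0.1, 5.3]
opening: 0.0318
gripper_force: 30.0
```

Call:
play_rows(motion=[{"x":0,"y":0,"z":0,"rx":0,"ry":0,"rz":0},{"x":0,"y":0,"z":0,"rx":0,"ry":0,"rz":0},{"x":0,"y":0,"z":0,"rx":0,"ry":0,"rz":0}], fingers=0.14)

```text
clock: 20.18
tool_pos: [0.5166, 0.048, 0.0314]
orientation: [-180.0, 0.0, -79.5]
force: [-0.7, 0.3, -0.5]
opening: 0.0492
gripper_force: 0.0
```

Call:
play_rows(motion=[{"x":0,"y":0,"z":-0.6,"rx":0,"ry":0,"rz":0},{"x":0,"y":0,"z":-1,"rx":0,"ry":0,"rz":0},{"x":0,"y":0,"z":-1,"rx":0,"ry":0,"rz":0},{"x":0,"y":0,"z":-1,"rx":0,"ry":0,"rz":0},{"x":0,"y":0,"z":-1,"rx":0,"ry":0,"rz":0},{"x":0,"y":0,"z":-1,"rx":0,"ry":0,"rz":0},{"x":0,"y":0,"z":-1,"rx":0,"ry":0,"rz":0},{"x":0,"y":0,"z":-1,"rx":0,"ry":0,"rz":0},{"x":0,"y":0,"z":-1,"rx":0,"ry":0,"rz":0},{"x":0,"y":0,"z":0,"rx":0,"ry":0,"rz":0}])

```text
clock: 21.42
tool_pos: [0.5174, 0.0482, 0.2495]
orientation: [-179.7, 0.0, -79.5]
force: [-0.1, -0.6, -0.5]
opening: 0.05
gripper_force: 0.0
```

```bash
python3 - <<'E'
from h import *
c=cams.get_calibration("scene"); im=cams.snapshot("scene"); o=ctrl.get_obs()
print({k:np.round(o[k],4) for k in("clock","joint_pos","tool_pos","orientation","opening","force")})
print("top px",((proj(c,(.5163,.0493,.0633))-[230,180])*5).round(1))
cv2.imwrite("pics/s5.png",cv2.resize(im[180:300,230:380],None,fx=5,fy=5,interpolation=cv2.INTER_CUBIC))
E
```

```text
{'clock': np.float64(21.475), 'joint_pos': array([ 2.70107e+01,  4.83680e+00, -1.69789e+01,  1.40000e-03,
       -6.80275e+01, -1.65634e+01]), 'tool_pos': array([0.5167, 0.0481, 0.2479]), 'orientation': array([-1.798493e+02,  4.350000e-02, -7.955220e+01]), 'opening': np.float64(0.0495), 'force': array([ 0.0788, -0.1943, -0.3304])}
top px [410.7 300.1]
```

View pics/s5.png

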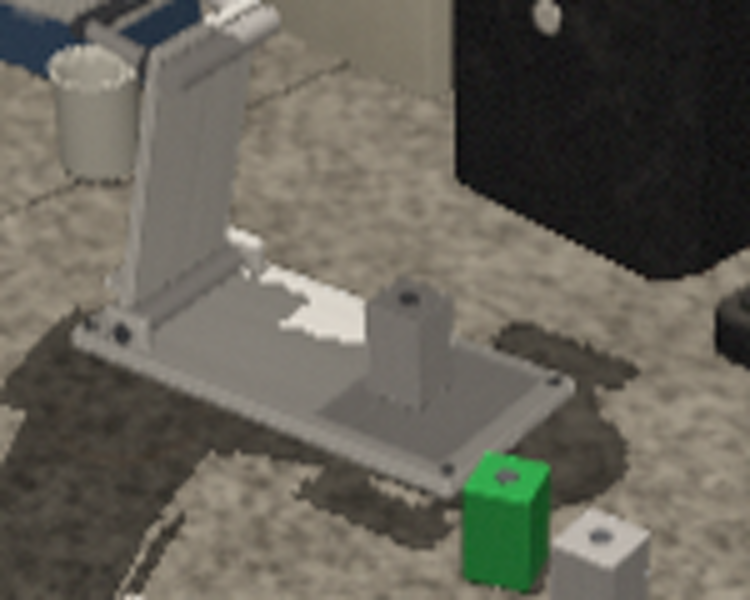

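The block stands upright on the pad with its hole at crop (409,298), where (411,300) was predicted, and the plate is still up. Going back to the bar.

Call:
play_rows(motion=[{"x":-0.96,"y":0,"z":0,"rx":0,"ry":0,"rz":0},{"x":-0.96,"y":0,"z":0,"rx":0,"ry":0,"rz":0},{"x":-0.96,"y":0,"z":0,"rx":0,"ry":0,"rz":0},{"x":-0.96,"y":0,"z":0,"rx":0,"ry":0,"rz":0},{"x":-0.96,"y":0,"z":0,"rx":0,"ry":0,"rz":0},{"x":-0.96,"y":0,"z":0,"rx":0,"ry":0,"rz":0},{"x":-0.96,"y":0,"z":0,"rx":0,"ry":0,"rz":0},{"x":0,"y":0,"z":0,"rx":0,"ry":0,"rz":-1},{"x":0,"y":0,"z":0,"rx":0,"ry":0,"rz":-1},{"x":0,"y":0,"z":0,"rx":0,"ry":0,"rz":-1},{"x":0,"y":0,"z":0,"rx":0,"ry":0,"rz":-1},{"x":0,"y":0,"z":0,"rx":0,"ry":0,"rz":-1},{"x":0,"y":0,"z":0,"rx":0,"ry":0,"rz":-1},{"x":0,"y":0,"z":0,"rx":0,"ry":0,"rz":-1},{"x":0,"y":0,"z":0,"rx":0,"ry":0,"rz":-1},{"x":0,"y":0,"z":0,"rx":0,"ry":0,"rz":-1},{"x":0,"y":0,"z":0,"rx":0,"ry":0,"rz":-1},{"x":0,"y":0,"z":0,"rx":0,"ry":0,"rz":-1},{"x":0,"y":0,"z":0,"rx":0,"ry":0,"rz":-1}], fingers=-0.45)

```text
clock: 23.85
tool_pos: [0.4855, 0.2128, 0.2457]
orientation: [179.9, 0.0, -31.4]
force: [-0.0, -0.6, 0.8]
opening: 0.024
gripper_force: 0.0
```

Call:
play_rows(motion=[{"x":0,"y":0,"z":0,"rx":0,"ry":0,"rz":-1},{"x":0,"y":0,"z":0,"rx":0,"ry":0,"rz":-1},{"x":0,"y":0,"z":0,"rx":0,"ry":0,"rz":-1},{"x":0,"y":0,"z":0,"rx":0,"ry":0,"rz":-1},{"x":0,"y":0,"z":0,"rx":0,"ry":0,"rz":-1},{"x":0,"y":0,"z":0,"rx":0,"ry":0,"rz":-1},{"x":0,"y":0,"z":0,"rx":0,"ry":0,"rz":-1},{"x":0,"y":0,"z":0,"rx":0,"ry":0,"rz":-1},{"x":0,"y":0,"z":0,"rx":0,"ry":0,"rz":-1},{"x":0,"y":0,"z":0,"rx":0,"ry":0,"rz":-1},{"x":0,"y":0,"z":0,"rx":0,"ry":0,"rz":-0.55},{"x":0,"y":0,"z":0,"rx":0,"ry":0,"rz":0}])

```text
clock: 25.35
tool_pos: [0.4855, 0.2129, 0.2458]
orientation: [180.0, 0.1, 10.6]
force: [-0.6, 0.3, -0.3]
opening: 0.0244
gripper_force: 0.0
```

Call:
play_rows(motion=[{"x":0,"y":-0.04,"z":0.8,"rx":0,"ry":0,"rz":0},{"x":0,"y":0,"z":0.8,"rx":0,"ry":0,"rz":0},{"x":0,"y":0,"z":0.6,"rx":0,"ry":0,"rz":0},{"x":0,"y":0,"z":0.5,"rx":0,"ry":0,"rz":0},{"x":0,"y":0,"z":0.4,"rx":0,"ry":0,"rz":0},{"x":0,"y":0,"z":0.4,"rx":0,"ry":0,"rz":0},{"x":0,"y":0,"z":0,"rx":0,"ry":0,"rz":0}])

```text
clock: 26.22
tool_pos: [0.4855, 0.2139, 0.1581]
orientation: [180.0, 0.1, 10.6]
force: [0.1, 0.2, 0.2]
opening: 0.0239
gripper_force: 0.0
```

Call:
play_rows(motion=[{"x":0,"y":0,"z":0,"rx":0,"ry":0,"rz":0},{"x":0,"y":0,"z":0,"rx":0,"ry":0,"rz":0},{"x":0,"y":0,"z":0,"rx":0,"ry":0,"rz":0},{"x":0,"y":0,"z":0,"rx":0,"ry":0,"rz":0}], fingers=-1)

```text
clock: 26.72
tool_pos: [0.4861, 0.2144, 0.1593]
orientation: [-180.0, -0.1, 10.7]
force: [-0.2, -0.1, 3.3]
opening: 0.0111
gripper_force: 30.0
```

```bash
python3 - <<'E'
import numpy as np
p=.363+np.linspace(1.36,.40,19)
print([(round(float(a),2),round(float(b),2)) for a,b in zip(6.42*np.diff(np.cos(p)),-6.42*np.diff(np.sin(p)))])
E
```

```text
[(0.34, -0.04), (0.34, -0.02), (0.34, -0.01), (0.34, 0.01), (0.34, 0.03), (0.34, 0.05), (0.34, 0.07), (0.33, 0.08), (0.33, 0.1), (0.32, 0.12), (0.31, 0.14), (0.31, 0.15), (0.3, 0.17), (0.29, 0.18), (0.28, 0.2), (0.27, 0.21), (0.26, 0.23), (0.24, 0.24)]
```

Call:
play_rows(motion=[{"x":0,"y":0.34,"z":-0.04,"rx":0,"ry":0,"rz":0},{"x":0,"y":0.34,"z":-0.02,"rx":0,"ry":0,"rz":0},{"x":0,"y":0.34,"z":-0.01,"rx":0,"ry":0,"rz":0},{"x":0,"y":0.34,"z":0.01,"rx":0,"ry":0,"rz":0},{"x":0,"y":0.34,"z":0.03,"rx":0,"ry":0,"rz":0},{"x":0,"y":0.34,"z":0.05,"rx":0,"ry":0,"rz":0},{"x":0,"y":0.34,"z":0.07,"rx":0,"ry":0,"rz":0},{"x":0,"y":0.33,"z":0.08,"rx":0,"ry":0,"rz":0},{"x":0,"y":0.33,"z":0.1,"rx":0,"ry":0,"rz":0}])

```text
clock: 27.85
tool_pos: [0.5, 0.139, 0.1519]
orientation: [-180.0, -0.0, 10.6]
force: [2.5, 1.3, 1.6]
opening: 0.011
gripper_force: 30.0
```

Call:
play_rows(motion=[{"x":0,"y":0.32,"z":0.12,"rx":0,"ry":0,"rz":0},{"x":0,"y":0.31,"z":0.14,"rx":0,"ry":0,"rz":0},{"x":0,"y":0.31,"z":0.15,"rx":0,"ry":0,"rz":0},{"x":0,"y":0.3,"z":0.17,"rx":0,"ry":0,"rz":0},{"x":0,"y":0.29,"z":0.18,"rx":0,"ry":0,"rz":0},{"x":0,"y":0.28,"z":0.2,"rx":0,"ry":0,"rz":0},{"x":0,"y":0.27,"z":0.21,"rx":0,"ry":0,"rz":0},{"x":0,"y":0.26,"z":0.23,"rx":0,"ry":0,"rz":0},{"x":0,"y":0.24,"z":0.24,"rx":0,"ry":0,"rz":0},{"x":0,"y":0,"z":0,"rx":0,"ry":0,"rz":0}])

```text
clock: 29.1
tool_pos: [0.5114, 0.0755, 0.1103]
orientation: [180.0, 0.1, 10.6]
force: [1.1, -0.3, -2.3]
opening: 0.0111
gripper_force: 30.0
```

Call:
play_rows(motion=[{"x":0,"y":0.06,"z":0.06,"rx":0,"ry":0,"rz":0},{"x":0,"y":0.06,"z":0.06,"rx":0,"ry":0,"rz":0},{"x":0,"y":0.05,"z":0.06,"rx":0,"ry":0,"rz":0},{"x":0,"y":0,"z":0,"rx":0,"ry":0,"rz":0},{"x":0,"y":0,"z":0,"rx":0,"ry":0,"rz":0}])

```text
clock: 29.72
tool_pos: [0.5122, 0.0718, 0.1064]
orientation: [180.0, 0.0, 10.6]
force: [-1.5, -0.2, -2.0]
opening: 0.0111
gripper_force: 30.0
```

Call:
play_rows(motion=[{"x":0,"y":0.03,"z":0.04,"rx":0,"ry":0,"rz":0},{"x":0,"y":0.03,"z":0.04,"rx":0,"ry":0,"rz":0},{"x":0,"y":0,"z":0,"rx":0,"ry":0,"rz":0},{"x":0,"y":0,"z":0,"rx":0,"ry":0,"rz":0}])

```text
clock: 30.22
tool_pos: [0.5125, 0.0701, 0.1044]
orientation: [180.0, 0.0, 10.6]
force: [-3.1, -2.4, -0.7]
opening: 0.0108
gripper_force: 30.0
```

Call:
play_rows(motion=[{"x":0,"y":0.04,"z":0.05,"rx":0,"ry":0,"rz":0},{"x":0,"y":0,"z":0,"rx":0,"ry":0,"rz":0},{"x":0,"y":0,"z":0,"rx":0,"ry":0,"rz":0}])

```text
clock: 30.6
tool_pos: [0.5127, 0.0692, 0.1032]
orientation: [180.0, 0.0, 10.6]
force: [-2.8, -2.8, 0.2]
opening: 0.0111
gripper_force: 30.0
```

Call:
play_rows(motion=[{"x":0,"y":0.04,"z":0.05,"rx":0,"ry":0,"rz":0},{"x":0,"y":0,"z":0,"rx":0,"ry":0,"rz":0},{"x":0,"y":0,"z":0,"rx":0,"ry":0,"rz":0}])

```text
clock: 30.98
tool_pos: [0.5129, 0.0688, 0.1026]
orientation: [-180.0, 0.0, 10.7]
force: [-7.7, -0.3, 7.0]
opening: 0.0113
gripper_force: 30.0
```

Call:
play_rows(motion=[{"x":0,"y":0,"z":0,"rx":0,"ry":0,"rz":0},{"x":0,"y":0,"z":0,"rx":0,"ry":0,"rz":0},{"x":0,"y":0,"z":0,"rx":0,"ry":0,"rz":0},{"x":0,"y":0,"z":0,"rx":0,"ry":0,"rz":0}], fingers=-0.4)

```text
clock: 31.48
tool_pos: [0.5135, 0.0686, 0.1021]
orientation: [-180.0, -0.0, 10.7]
force: [-0.9, -0.6, -0.0]
opening: 0.0262
gripper_force: 0.0
```

Call:
play_rows(motion=[{"x":0,"y":0,"z":-0.4,"rx":0,"ry":0,"rz":0},{"x":0,"y":0,"z":-0.6,"rx":0,"ry":0,"rz":0},{"x":0,"y":0,"z":-0.8,"rx":0,"ry":0,"rz":0},{"x":0,"y":0,"z":-1,"rx":0,"ry":0,"rz":0},{"x":0,"y":0,"z":-1,"rx":0,"ry":0,"rz":0},{"x":0,"y":0,"z":-1,"rx":0,"ry":0,"rz":0},{"x":0,"y":0,"z":-1,"rx":0,"ry":0,"rz":0},{"x":0,"y":0,"z":0,"rx":0,"ry":0,"rz":0},{"x":0,"y":0,"z":0,"rx":0,"ry":0,"rz":0}])

```text
clock: 32.6
tool_pos: [0.5129, 0.0684, 0.2474]
orientation: [-180.0, -0.0, 10.6]
force: [-0.9, -0.3, -0.3]
opening: 0.0262
gripper_force: 0.0
```

```bash
python3 - <<'E'
from h import *
im=cams.snapshot("scene"); o=ctrl.get_obs(); c=cams.get_calibration("scene")
print({k:np.round(o[k],4) for k in("clock","tool_pos","opening","force")})
ex=np.array([.184,-.983]); H=np.array([.5185,.041])-.15*ex; ph=.363+.349; b=H+.1605*np.cos(ph)*ex
print("bar px @20deg",((proj(c,(*b,.02+.1605*np.sin(ph)))-[230,180])*5).round(1))
cv2.imwrite("pics/s6.png",cv2.resize(im[180:300,230:380],None,fx=5,fy=5,interpolation=cv2.INTER_CUBIC))
E
```

```text
{'clock': np.float64(32.65), 'tool_pos': array([0.5128, 0.0683, 0.2469]), 'opening': np.float64(0.0262), 'force': array([0.0842, 0.2332, 0.0725])}
bar px @20deg [376.5 177.8]
```

View pics/s6.png

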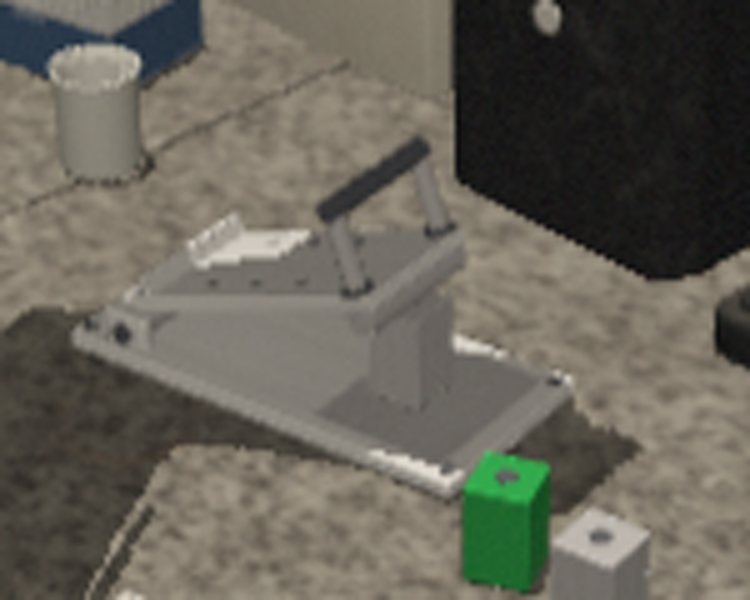

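The plate rests on the block. The bar midpoint is at crop (374,178), where (376,178) was predicted for 20°. The block is upright with its base edge still at (420,408), and the gripper is clear. Handing in.

```bash
python3 -c "
from h import *
print(workorder.close_job())"
```

```text
the job is handed in; nothing more can be done
None
```

The job is handed in at about 33 s of the 58 s allowed: the last picture shows the plate resting at about 20° on the upright 51.3 mm block with the gripper clear; the hand-in gave no verdict.

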